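Thread the hinge pin of a clear display leaf in a sloped jig

TASK

First slide the clear leaf by its orange handle fully home in the sloped jig, so that its brass knuckle lines up with the two aluminium ones. Then take the blue-headed hinge pin from the rack, thread it head end up through all three knuckles, and press it gently down just until the roller lever switch underneath clicks, without driving it on into its overtravel; let go and leave the pin standing through the three knuckles. Leave the yellow-headed pins in the rack and do not disturb anything else on the table.

Things in the scene. Friction and masses are not known exactly. Their poses are not given: they have to be found in the camera images.
- jig: Hinge jig's fixed grey base plate, 110 (x, from -60 to 50) x 230 (y, from -75 to 155) x 12 mm; place and yaw vary. Carries the leaning frame; origin on the table (the frame's origin is 40 mm to +x and 20 mm up from it). Plywood back of the frame: 10 mm thick, front face 15 mm behind the hole axis (frame x = -15 mm), frame y from -60 to 150 mm, top edge at frame z = 120 mm.
- frame: Leaning frame fixed on the jig. z = common axis of the knuckle holes, 30 degrees from vertical, upper end leaning to the robot's side; y runs sideways (the leaf slides along it); x points away from the robot and up. Origin on the hole axis, 20 mm above the table. 'Frame z' below is measured from here along this leaning axis. Nothing of the jig is higher than the handle (frame z = 145 mm).
- knuckle_top (a point): Centre of the upper mouth of the hole in the top aluminium knuckle, at frame z = 127 mm; axes as frame. Knuckle block 30 (x) x 36 (y) x 12 (z) mm, hole 13 mm through with a 2 mm chamfer at its mouth. Open space above it.
- knuckle_mid (a point): Centre of the upper mouth of the same 13 mm hole in the brass knuckle of the sliding leaf, at frame z = 97 mm (block 85 to 97 mm, 30 x 36 mm); moves with the leaf, on the hole axis when the leaf is home. Axes as frame.
- knuckle_low (a point): Centre of the upper mouth of the same 13 mm hole in the bottom aluminium knuckle, at frame z = 67 mm (block 55 to 67 mm). Axes as frame.
- leaf (a joint): Slide of the clear leaf with its brass knuckle: 0 m is fully home against its stop, knuckle in line; positive = distance out of line towards +y of the frame. Starts 14 to 45 mm out; slides with about 1.5 N friction and stays where it is left. Home within 3 mm counts.
- leaf_handle (a point): Grip point of the leaf's orange handle: a round post 12 mm in diameter parallel to the hole axis, frame z = 95 (top of the brass bar it stands on) to 145 mm; the point is on its axis at frame z = 125 mm, 80 mm to +y of the middle knuckle's hole. Axes as frame.
- switch_lever (a joint): Roller lever of the microswitch below the bottom knuckle: 0 rad released, grows as the roller is pushed down the hole axis (0.1 rad = 3 mm). Clicks at 0.15 rad (4.5 mm, about 4 N); must not pass 0.33 rad (9.7 mm, about 6.5 N). Sprung: about 2 N to start moving, more than the pin's weight, so a released pin is lifted back and rests on the roller.
- roller (a point): Top point of the red roller (10 mm in diameter, 8 mm long) on the hole axis, at frame z = 45 mm when released.
- pin_head (a point): Centre of the pin's blue head, the place to grip: 16 mm diameter, 34 mm long, on a 10 mm steel shaft 105 mm long. z from tip to head. About 100 g. Starts upright in one of the rack's holes, this point 132 mm above the table. Head's underside above the top knuckle's face: 23 mm when resting on the released roller, 18.5 mm at the click, 13 mm at the most allowed press.
- pin_tip (a point): Tip of the hinge pin, 122 mm below the head's centre: a full round (hemispherical) end of the 10 mm shaft. z runs from tip to head.
- rack: Wooden block 60 (x) x 160 (y) x 45 (z) mm, fixed, origin under its centre; three blind square holes 12.5 mm wide, 35 mm deep, at y = -50, 0 and 50 mm, one pin standing in each.
- spare_a_head (a point): Centre of the yellow head (16 mm in diameter, 34 mm long) of a shorter spare pin in the rack (shaft 85 mm): leave it alone. 112 mm above the table.
- spare_b_head (a point): The same of the second spare pin.
- tree: Plywood fir tree ornament, 100 mm wide, 182 mm tall, origin under its centre; leave alone.
- tape: Roll of yellow tape, 90 mm in diameter, 45 mm tall, origin under its centre; leave alone.
- pencup: Black pen cup with pens, 72 mm in diameter, 135 mm tall with pens, origin under its centre; leave alone.
- holder: Clear acrylic display holder, 85 x 110 mm, 94 mm tall, origin under its centre; leave alone.
- driver: Red-handled screwdriver lying on the table, 190 mm long along its x; leave alone.
- pin: The whole hinge pin (see its points); origin at its tip, z towards the head.
Not all that is in view belongs to the job. What is shaped like the pin but purple is not meant.

How it is judged:
On the way, in this order (a step that is already met when the one before it is completed fails the run):
1. the leaf is slid home, its knuckle in line (within 3 mm) (value of joint leaf below 0.003 m), for 0.2 s.
2. the pin has entered the top knuckle (tip 8 mm below its mouth, in line) (z of pin_tip in the frame of knuckle_top below -0.008 m and x of pin_tip in the frame of knuckle_top between -0.005 and 0.005 m and y of pin_tip in the frame of knuckle_top between -0.005 and 0.005 m and angle between the z axis of pin_tip and the z axis of knuckle_top, either way round below 0.1 rad), for 0.05 s.
3. the pin has passed the top and entered the middle knuckle (z of pin_tip in the frame of knuckle_mid below -0.008 m and x of pin_tip in the frame of knuckle_mid between -0.005 and 0.005 m and y of pin_tip in the frame of knuckle_mid between -0.005 and 0.005 m and angle between the z axis of pin_tip and the z axis of knuckle_mid, either way round below 0.1 rad and z of pin_tip in the frame of knuckle_top below -0.038 m and x of pin_tip in the frame of knuckle_top between -0.005 and 0.005 m and y of pin_tip in the frame of knuckle_top between -0.005 and 0.005 m and angle between the z axis of pin_tip and the z axis of knuckle_top, either way round below 0.1 rad), for 0.05 s.
4. the pin, through all three knuckles, presses the switch until it clicks (lever past 0.15 rad) (z of pin_tip in the frame of knuckle_low below -0.017 m and x of pin_tip in the frame of knuckle_low between -0.005 and 0.005 m and y of pin_tip in the frame of knuckle_low between -0.005 and 0.005 m and angle between the z axis of pin_tip and the z axis of knuckle_low, either way round below 0.1 rad and value of joint switch_lever above 0.15 rad), for 0.1 s.
At the end, for the whole second after the job is handed in: The pin stands released and at rest through all three knuckles: its tip at least 14 mm below the bottom knuckle's mouth (out of its underside), within 5 mm of the hole axis and 0.1 rad of its direction; the leaf is home within 4 mm, and the switch lever is back below 0.15 rad after having clicked (z of pin_tip in the frame of knuckle_low below -0.014 m and x of pin_tip in the frame of knuckle_low between -0.005 and 0.005 m and y of pin_tip in the frame of knuckle_low between -0.005 and 0.005 m and angle between the z axis of pin_tip and the z axis of knuckle_low, either way round below 0.1 rad and z of pin_tip in the frame of knuckle_mid below -0.04 m and x of pin_tip in the frame of knuckle_mid between -0.005 and 0.005 m and y of pin_tip in the frame of knuckle_mid between -0.005 and 0.005 m and angle between the z axis of pin_tip and the z axis of knuckle_mid, either way round below 0.1 rad and z of pin_tip in the frame of knuckle_top below -0.07 m and x of pin_tip in the frame of knuckle_top between -0.005 and 0.005 m and y of pin_tip in the frame of knuckle_top between -0.005 and 0.005 m and angle between the z axis of pin_tip and the z axis of knuckle_top, either way round below 0.1 rad and value of joint leaf below 0.004 m and linear speed of pin below 0.02 m/s and value of joint switch_lever below 0.15 rad); the robot touches nothing.
It fails at once if the switch lever is forced beyond 0.33 rad (overtravel) (value of joint switch_lever above 0.33 rad).
It fails at once if a yellow-headed pin is moved by more than 20 mm (distance of any of spare_a_head, spare_b_head from where it was at the start of the episode above 0.02 m).
It fails at once if a bystander (tree, tape, pen cup, holder, screwdriver) is moved by more than 30 mm (distance of any of tree, tape, pencup, holder, driver from where it was at the start of the episode above 0.03 m).
It also fails if it takes over 62 s, if anything falls off the work surface, if the arm or the gripper's body presses on something with over 40 N, if the wrist force passes 120 N, or if a joint passes its speed limit or range.

ROBOT

A 6-joint arm with a two-finger parallel gripper is mounted at the origin on the work surface. World frame = base frame: x ahead of the robot, y to its left, z up, the work surface at z = 0. Lengths are in m, angles in rad, forces in N, time in s.
With the tool pointing down it reaches from about 0.35 to 0.775 m from the base axis. Payload 5.5 kg.
Tool frame: the origin (TCP) lies between the finger pads; the fingertips stand 19 mm ahead of it and the grasp point (between the pads) is the TCP; z points along the fingers, y is the direction in which the jaws open and shut (so a half turn about z gives the same grasp; the last joint's range is limited). The gripper opens to 85 mm and grips with 20 to 120 N. Pads are 22 mm wide; open, the fingers measure 114 mm over their backs; the gripper's body (76 mm by 85 mm) begins 54 mm behind the grasp point. The pads swing forward as they close: fully open they stand 13 mm farther back than shut.
Start: joints at [1.118, 0.313, 0.046, 1.304, 0, 1.431], TCP at [0.177, 0.547, 0.25] pointing down, gripper open.
Joint ranges: [-2.76, 2.76], [-0.86, 1.69], [-1.03, 1.26], [-2.2, 2.34], [-1.47, 1.5], [-3.14, 3.14]. Speed limits (rad/s): [2.57, 2.57, 3.14, 3.14, 3.14, 3.14].

INTERFACE

Orientations are given as a unit quaternion [w, x, y, z].
In Python, from workcell import get_state, cams, workorder gives the robot as it stands.
- The arm moves only by the tool play_rows, never from a script. Its argument "series" is text: rows parted by semicolons, each of 7 numbers parted by spaces: the opening in per cent of the stroke, from 0 (shut) to 100 (fully open), then the shift along the tool's x, y, z in cm, then the turn, a rotation vector about the tool's x, y, z in degrees. A call has 1 to 12 rows; each row shifts and turns the commanded pose from where the row before left it, along the tool's axes as they then stand; what a row does not reach is not made up. A row lasts 1/8 s, in which the tool goes at most 62.5 mm and 10.7 degrees, less where a joint would pass 70% of its speed; a pose out of reach is approached as far as the arm can. A call with a gripper value outside its range is refused whole. The fingers move at their own pace and stop on an object; "newtons" is the grip in N (left out, the last holds). Time passes only in rows, so rows that do not move let the fingers close. It gives the time, the measured TCP pose, the force and the opening at its end, in the units of the state.
- get_state(): the state, without advancing time (a new reading comes with each control period).
- cams.read_camera(name): name is "scene" or "top" or "wrist"; returns the picture (400x640x3 uint8, red, green, blue); there is no depth.
- cams.get_calibration(name): a dict with "fx", "fy", "cx", "cy" (pixels), "rvec" (rotation vector, rad) and "tvec" (3), from world to camera coordinates, as OpenCV has them. Camera axes: x right, y down, z forward; pixel columns grow to the right and rows downward; lengths in m; the calibration is good to about 2 mm. A picture is of the moment at which its call begins: read the wrist's pose just before it. get_calibration takes no time and is no camera call; for the wrist camera it gives the pose at the moment of the call.
- workorder.hand_in(): hands the job in, once; it reports no verdict.
The state is a dict: "clock": time; "joint_pos": joint angles; "qvel": joint speeds; "tau": joint torques, N m; "tcp_pos": TCP position; "orientation": TCP orientation; "wrist_force": force on the tool from outside, world axes, zero at the start; "ft_torque": the same for the moment, N m; "finger_gap": finger opening in m.
Only numpy, scipy, OpenCV 4.12 (cv2) and the standard library are available. Lean on these libraries where they do the work, as an engineer would, in place of code of your own. Each camera call takes 0.05 s, during which the arm holds its last target.

## Working session

There is one attempt and no reset: what is moved stays moved. The work goes in short steps, Python scripts to look and compute and a tool call to move; the robot and the scene stay as the last step left them, time stands still between calls to the robot, and variables do not carry over. Pictures are saved under pics/ and viewed, and the job is handed in when it is done.

Besides the shell and the picture viewer there is one more tool, called after "Emit:" by a JSON object that holds its "op" and its "data", one argument or row to a line. play_rows: Moves the arm, as the interface text tells. Its arguments: {"type":"object","properties":{"series":{"type":"string"},"newtons":{"type":"number"}},"required":["series"]}

```bash
mkdir -p pics; ls; cat > h.py <<'E'
import numpy as np, cv2
from scipy.spatial.transform import Rotation as R
from workcell import get_state, cams, workorder
def snap(n,f):
    c=cams.get_calibration(n); im=cams.read_camera(n); cv2.imwrite('pics/'+f,cv2.cvtColor(im,cv2.COLOR_RGB2BGR)); return im,c
def KRt(c):
    K=np.array([[c['fx'],0,c['cx']],[0,c['fy'],c['cy']],[0,0,1.]]); return K,R.from_rotvec(np.ravel(c['rvec'])).as_matrix(),np.ravel(c['tvec'])
def ray(c,p):
    K,r,t=KRt(c); d=r.T@np.linalg.inv(K)@np.array([p[0],p[1],1.]); return -r.T@t,d/np.linalg.norm(d)
def onz(c,p,z):
    o,d=ray(c,p); return o+d*(z-o[2])/d[2]
def proj(c,P):
    K,r,t=KRt(c); q=K@(r@np.asarray(P,float)+t); return q[:2]/q[2]
def tri(L):
    A=np.zeros((3,3));b=np.zeros(3);
    for c,p in L:
        o,d=ray(c,p);M=np.eye(3)-np.outer(d,d);A+=M;b+=M@o
    x=np.linalg.solve(A,b); return x,[proj(c,x)-np.array(p) for c,p in L]
E
python3 - <<'E'
from h import *
s=get_state(); print(s)
for n in ['scene','top','wrist']:
    im,c=snap(n,n+'0.png'); print(n,c, ray(c,(320,200)))
import pickle
E
```

```text
pics
{'clock': 0.0, 'joint_pos': array([1.11838457e+00, 3.13991856e-01, 4.50230865e-02, 1.30358765e+00,
       1.04664729e-05, 1.43121920e+00]), 'qvel': array([-0.00041385, -0.00070727, -0.00020938, -0.00069901,  0.0020303 ,
       -0.00018663]), 'tau': array([ 1.11399511e-04, -4.80629933e+01,  2.98533243e+01,  1.95029809e-02,
       -2.93596649e-04,  2.71285522e-06]), 'tcp_pos': array([0.17675521, 0.54668528, 0.24943172]), 'orientation': array([-2.61707727e-04,  1.55780210e-01,  9.87791350e-01, -8.40249882e-04]), 'wrist_force': array([ 0.37731847,  0.15013276, -0.19665039]), 'ft_torque': array([0.01832078, 0.01218686, 0.0192425 ]), 'finger_gap': 0.08522344523441243}
scene {'fx': 373.9935520628312, 'fy': 373.9935520628312, 'cx': 310.6869413595297, 'cy': 205.06999702967917, 'rvec': array([ 1.85172184,  1.23698187, -0.69467662]), 'tvec': array([-0.23965848, -0.18732713,  1.52432047])} (array([ 1.37665147, -0.28669932,  0.66235545]), array([-0.78031521,  0.33326533, -0.52919032]))
top {'fx': 460.45404048539893, 'fy': 460.45404048539893, 'cx': 320.3216863341487, 'cy': 200.27774468496978, 'rvec': array([ 2.19436254, -2.15377095,  0.1044362 ]), 'tvec': array([0.03639583, 0.59814051, 1.53221014])} (array([0.45082878, 0.04924951, 1.58148428]), array([ 9.44978624e-02, -3.75402941e-04, -9.95524994e-01]))
wrist {'fx': 276.1946124153817, 'fy': 276.1946124153817, 'cx': 320.41032869087155, 'cy': 200.52382162217515, 'rvec': array([-2.31871232, -1.68815734, -0.2738065 ]), 'tvec': array([-0.57337388, -0.04271917,  0.38039955])} (array([0.10011554, 0.57037703, 0.37407655]), array([ 0.29906748, -0.09857804, -0.94912645]))
```

View pics/scene0.png

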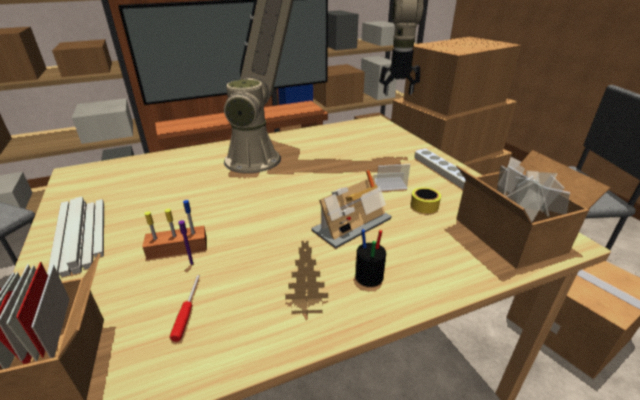

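View pics/top0.png

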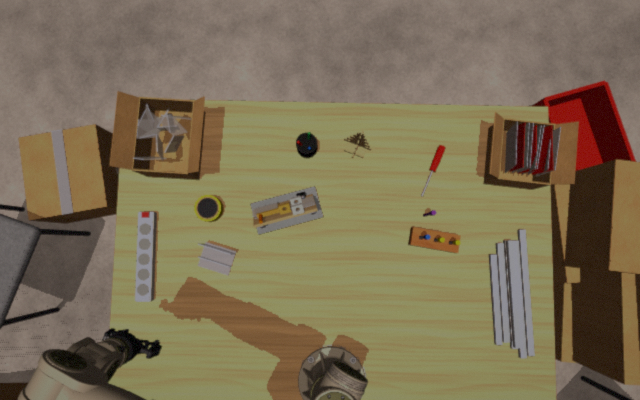

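View pics/wrist0.png

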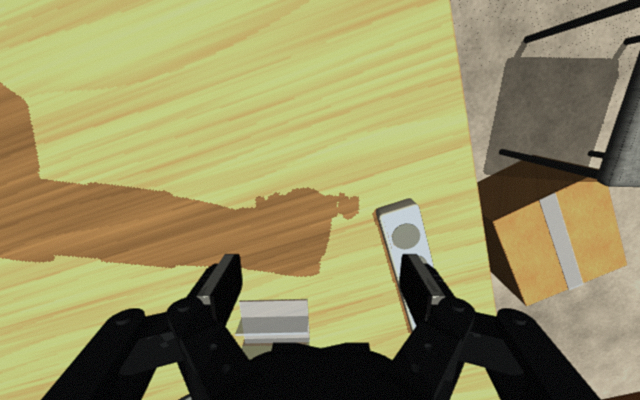

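The scene view shows the jig at (352,212), the rack at (175,242) with two yellow heads and one blue at (187,205), and the purple decoy pin standing at (185,240). In the top view the jig is at (287,210) and the rack at (436,240). I'll crop in closer.

```bash
python3 - <<'E'
import cv2
a=cv2.imread('pics/top0.png');b=cv2.imread('pics/scene0.png')
cv2.imwrite('pics/c1.png',cv2.resize(a[175:245,240:335],None,fx=8,fy=8,interpolation=cv2.INTER_CUBIC))
cv2.imwrite('pics/c2.png',cv2.resize(a[195:260,400:470],None,fx=8,fy=8,interpolation=cv2.INTER_CUBIC))
cv2.imwrite('pics/c3.png',cv2.resize(b[165:245,305:400],None,fx=7,fy=7,interpolation=cv2.INTER_CUBIC))
cv2.imwrite('pics/c4.png',cv2.resize(b[190:275,135:215],None,fx=7,fy=7,interpolation=cv2.INTER_CUBIC))
E
```

```text
(no output)
```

View pics/c1.png

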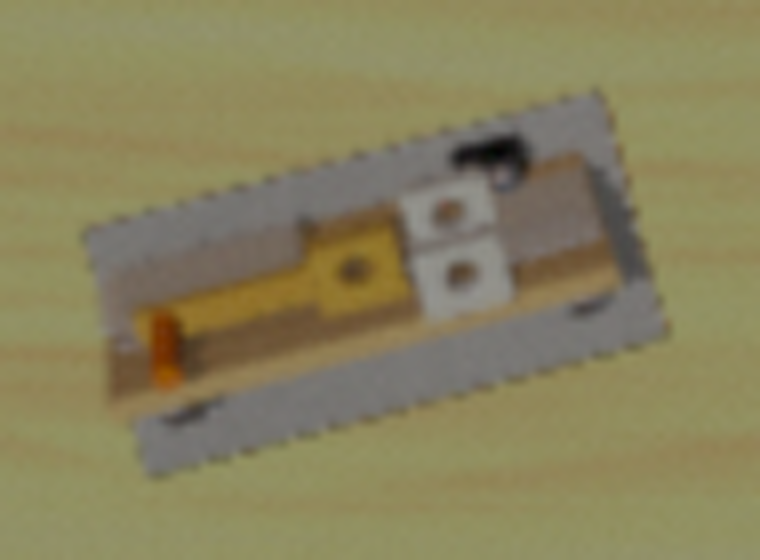

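View pics/c2.png

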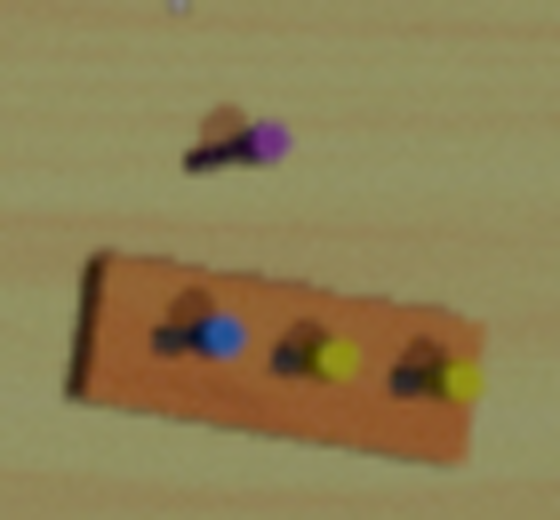

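View pics/c3.png

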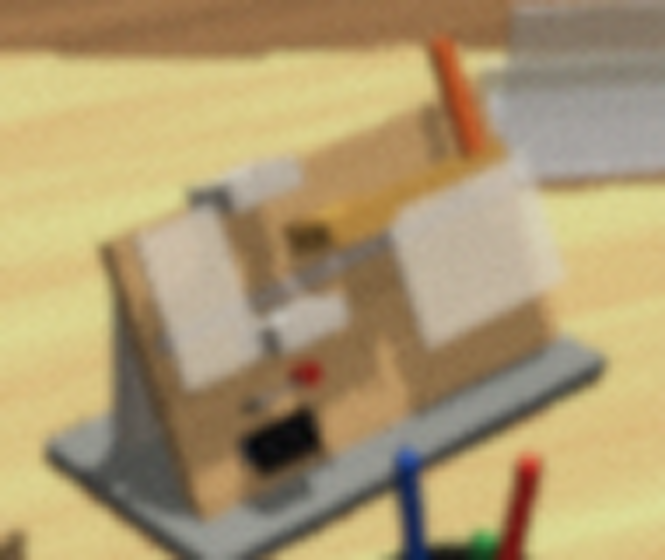

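View pics/c4.png

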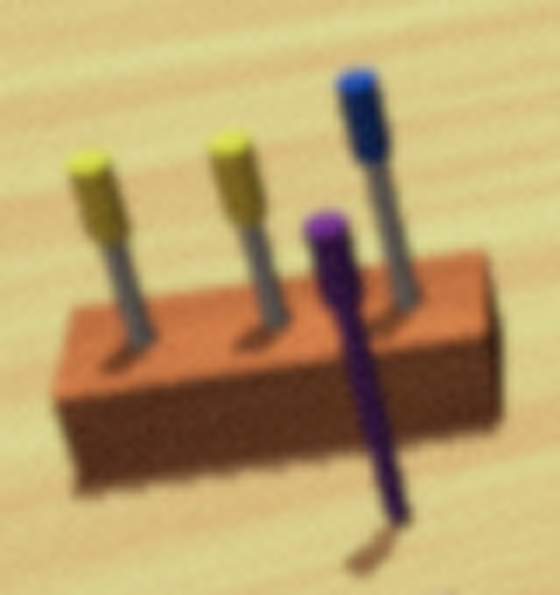

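```bash
cat >> h.py <<'E'
def jigfit(c, corners):
    # corners order: (x50,y155),(50,-75),(-60,-75),(-60,155)
    W=np.array([onz(c,p,.012)[:2] for p in corners]); L=np.array([[.05,.155],[.05,-.075],[-.06,-.075],[-.06,.155]])
    a=L-L.mean(0);b=W-W.mean(0); th=np.arctan2((a[:,0]*b[:,1]-a[:,1]*b[:,0]).sum(),(a*b).sum())
    Rm=np.array([[np.cos(th),-np.sin(th)],[np.sin(th),np.cos(th)]]); o=W.mean(0)-Rm@L.mean(0)
    return o,th,W-(L@Rm.T+o)
def frame(o,th):
    Rz=R.from_euler('z',th); Rf=(Rz*R.from_euler('y',-30,degrees=True)).as_matrix()
    P=np.array([o[0],o[1],0])+Rz.apply([.04,0,.02]); return P,Rf
E
python3 - <<'E'
from h import *
c=cams.get_calibration('top');s=cams.get_calibration('scene')
f=lambda q:(q[0]/8+240-.44,q[1]/8+175-.44)
cr=[f(q) for q in [(88,232),(600,90),(668,335),(150,478)]]
o,th,res=jigfit(c,cr); print(o,np.degrees(th),res*1000)
P,Rf=frame(o,th); print(P,Rf)
for nm,q in dict(kt=(0,0,.127),kl=(0,0,.067),roll=(0,0,.045)).items():
    w=P+Rf@q; print(nm,w,(proj(c,w)-[240,175])*8,(proj(s,w)-[305,165])*7)
# handle top in crops: top-cam end at bottom ~ (170,378)/8 ; scene (443,45)/7
ht,r=tri([(c,f((170,380))),(s,(443/7+305-.43,45/7+165-.43))]); print('handle top',ht,r,'frame',Rf.T@(ht-P))
hb,r=tri([(c,f((160,318))),(s,(473/7+305-.43,150/7+165-.43))]); print('handle bot',hb,r,'frame',Rf.T@(hb-P))
# pins
g=lambda q:(q[0]/8+400-.44,q[1]/8+195-.44); k=lambda q:(q[0]/7+135-.43,q[1]/7+190-.43)
for n,a,b,z in [('blue',(222,337),(358,83),.149),('ya',(336,359),(231,147),.129),('yb',(462,381),(91,166),.129),('purple',(270,142),(326,225),.149)]:
    x,r=tri([(c,g(a)),(s,k(b))]); print(n,x,r[0],r[1],onz(c,g(a),z))
rk=[onz(c,g(q),.045) for q in [(100,255),(485,325),(465,462),(85,397)]]; print(np.array(rk), [np.linalg.norm(rk[i]-rk[(i+1)%4]) for i in range(4)])
E
```

```text
[0.5796624  0.12492471] 16.535672510627638 [[-0.36453965 -1.87737447]
 [-0.54813325  0.98726226]
 [ 0.18902118  1.21969806]
 [ 0.72365173 -0.32958585]]
[0.61800811 0.1363092  0.02      ] [[ 0.83020895 -0.28461225 -0.47932136]
 [ 0.24648144  0.95864272 -0.14230613]
 [ 0.5         0.          0.8660254 ]]
kt [0.5571343  0.11823632 0.12998523] [462.50756485 276.0188351 ] [230.27339627 166.90529641]
kl [0.58589358 0.12677469 0.0780237 ] [449.10734146 215.00904218] [276.91721963 306.14854414]
roll [0.59643865 0.12990542 0.05897114] [444.43288277 193.72672855] [293.84046738 356.66858748]
handle top [0.51569916 0.23418847 0.14214604] [array([-0.5829976 , -0.31539845]), array([-0.6976234 ,  0.06159503])] frame [0.00026064 0.12294963 0.14089162]
handle bot [0.54084972 0.2412084  0.10256038] [array([0.28945139, 0.15832036]), array([ 0.35618636, -0.03173958])] frame [0.00307831 0.12252108 0.09355525]
blue [ 0.47883543 -0.28721324  0.14447634] [-0.08687548 -0.01227003] [-0.10643907 -0.00481321] [ 0.47871431 -0.28642371  0.149     ]
ya [ 0.47141604 -0.33679229  0.12419182] [-0.13040054 -0.01443662] [-0.16232997 -0.00759525] [ 0.47131047 -0.33592873  0.129     ]
yb [ 0.46368894 -0.38634523  0.12405849] [-0.17683852 -0.01387524] [-0.2235465  -0.01190455] [ 0.46361219 -0.38542428  0.129     ]
purple [ 0.55592039 -0.30845015  0.13525712] [-0.11123151 -0.01357548] [-0.14707928 -0.00450193] [ 0.55488581 -0.30539805  0.149     ]
[[ 0.51388983 -0.26001124  0.045     ]
 [ 0.48775687 -0.42036328  0.045     ]
 [ 0.43089463 -0.41149286  0.045     ]
 [ 0.45482207 -0.2537666   0.045     ]] [np.float64(0.16246756448091482), np.float64(0.05754996791947233), np.float64(0.15953085753130872), np.float64(0.05939693860285646)]
```

```bash
cat >> h.py <<'E'
from scipy.linalg import expm
def rel(Rt,Pt,n,R0=None,P0=None):
    if R0 is None:
        s=get_state(); q=s['orientation']; R0=R.from_quat([q[1],q[2],q[3],q[0]]).as_matrix(); P0=s['tcp_pos']
    Rr=R0.T@Rt; t=R0.T@(Pt-P0); w=R.from_matrix(Rr).as_rotvec()
    r=R.from_rotvec(w/n).as_matrix(); M=sum(np.linalg.matrix_power(r,k) for k in range(n)); p=np.linalg.solve(M,t)
    print('total t cm',np.round(t*100,2),'w deg',np.round(np.degrees(w),2)); print('row',np.round(p*100,2),np.round(np.degrees(w/n),2))
    T=P0.copy();Rc=R0
    path=[]
    for k in range(n): T=T+Rc@p;Rc=Rc@r; path.append(np.round(T,3).tolist())
    print(path)
def cur():
    s=get_state(); q=s['orientation']; return R.from_quat([q[1],q[2],q[3],q[0]]).as_matrix(), s['tcp_pos']
P,RF=frame(np.array([0.5796624,0.12492471]),np.radians(16.5357))
ROTH=np.stack([-RF[:,0],RF[:,1],-RF[:,2]],1)
E
python3 - <<'E'
from h import *
rel(ROTH,P+RF@[0,.1227,.218],9)
E
```

```text
total t cm [-38.68 -21.52   4.11] w deg [ -9.09 -29.12 -33.64]
row [-3.42 -3.51  1.19] [-1.01 -3.24 -3.74]
[[0.199, 0.503, 0.238], [0.224, 0.46, 0.227], [0.252, 0.42, 0.218], [0.284, 0.381, 0.211], [0.318, 0.344, 0.206], [0.355, 0.31, 0.203], [0.395, 0.278, 0.203], [0.436, 0.249, 0.205], [0.479, 0.223, 0.209]]
```

Emit:
{"op": "play_rows", "data": {
  "series": "60 -3.42 -3.51 1.19 -1.01 -3.24 -3.74;60 -3.42 -3.51 1.19 -1.01 -3.24 -3.74;60 -3.42 -3.51 1.19 -1.01 -3.24 -3.74;60 -3.42 -3.51 1.19 -1.01 -3.24 -3.74;60 -3.42 -3.51 1.19 -1.01 -3.24 -3.74;60 -3.42 -3.51 1.19 -1.01 -3.24 -3.74;60 -3.42 -3.51 1.19 -1.01 -3.24 -3.74;60 -3.42 -3.51 1.19 -1.01 -3.24 -3.74;60 -3.42 -3.51 1.19 -1.01 -3.24 -3.74;60 0 0 0 0 0 0;60 0 0 0 0 0 0",
  "newtons": 30
}}

```text
clock: 1.52
tcp_pos: [0.4777, 0.2232, 0.2086]
orientation: [0.256, -0.138, 0.956, 0.038]
wrist_force: [0.3, 0.6, -0.2]
finger_gap: 0.0513
```

```bash
python3 - <<'E'
from h import *
im,c=snap('wrist','w1.png'); print(get_state()['clock'],get_state()['finger_gap'])
rel(ROTH,P+RF@[0,.1227,.218],1)
for n,q in dict(htop=(0,.1227,.145),kt=(0,0,.127),mid=(0,.0427,.097),low=(0,0,.067)).items(): print(n,proj(c,P+RF@q))
E
```

```text
1.575 0.05122116271745772
total t cm [-0.07 -0.12  0.03] w deg [ 0.07 -0.01 -0.  ]
row [-0.07 -0.12  0.03] [ 0.07 -0.01 -0.  ]
[[0.479, 0.223, 0.209]]
htop [321.72112838 219.41312957]
kt [174.26843451 211.44842834]
mid [235.93372162 199.98813128]
low [203.13527597 190.95646325]
```

View pics/w1.png

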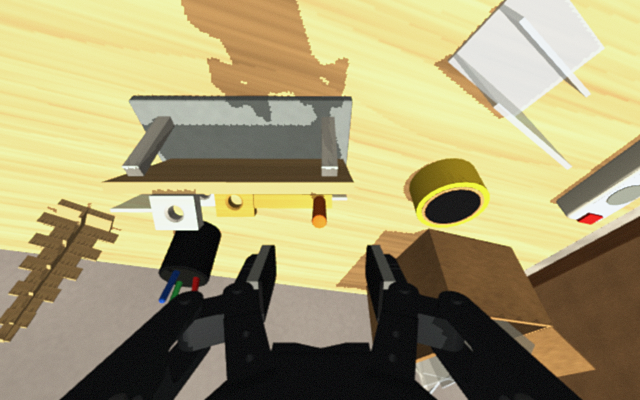

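Wrist view: the handle top is at (319,223), the top knuckle hole at (175,212) and the brass hole at (235,202), all within about 3 px of the prediction. Next: go down onto the handle, grip it and slide.

Emit:
{"op": "play_rows", "data": {
  "series": "60 -0.2 -0.2 2 0 0 0;60 0 0 2 0 0 0;60 0 0 2 0 0 0;60 0 0 1.8 0 0 0;60 0 0 0 0 0 0;0 0 0 0 0 0 0;0 0 0 0 0 0 0;0 0 0 0 0 0 0;0 0 0 0 0 0 0;0 0 0 0 0 0 0",
  "newtons": 25
}}

```text
clock: 2.82
tcp_pos: [0.5183, 0.2336, 0.1438]
orientation: [0.258, -0.139, 0.955, 0.038]
wrist_force: [-4.8, 0.1, 6.8]
finger_gap: 0.0105
```

```bash
python3 - <<'E'
from h import *
im,c=snap('wrist','w2.png'); s=get_state(); print(s['clock'],s['finger_gap'],s['wrist_force'])
print(RF.T@(s['tcp_pos']-P))
E
```

```text
2.875 0.010597552154001464 [-5.83531344 -0.57222859  6.83296575]
[0.00301169 0.12166858 0.14114918]
```

View pics/w2.png

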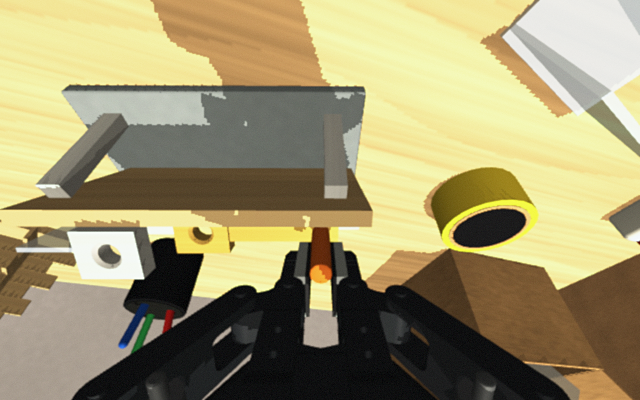

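The handle top (321,272) sits between the closed pads, with a mild 9 N axial preload. I'll back off 3 mm and slide home.

Emit:
{"op": "play_rows", "data": {
  "series": "0 0 0 -0.3 0 0 0;0 0 -0.3 0 0 0 0;0 0 -0.6 0 0 0 0;0 0 -0.6 0 0 0 0;0 0 -0.6 0 0 0 0;0 0 -0.6 0 0 0 0;0 0 -0.6 0 0 0 0;0 0 -0.5 0 0 0 0;0 0 -0.2 0 0 0 0;0 0 0 0 0 0 0;0 0 0 0 0 0 0"
}}

```text
clock: 4.25
tcp_pos: [0.5285, 0.1943, 0.1446]
orientation: [0.257, -0.139, 0.956, 0.038]
wrist_force: [9.1, 1.6, -10.6]
finger_gap: 0.0104
```

```bash
python3 - <<'E'
from h import *
im,c=snap('wrist','w3.png'); s=get_state(); print(s['clock'],s['finger_gap'],RF.T@s['wrist_force'])
print(RF.T@(s['tcp_pos']-P))
E
```

```text
4.3 0.010693909407114895 [  4.07753097   0.2361321  -13.40974059]
[0.00227703 0.08107419 0.14256146]
```

View pics/w3.png

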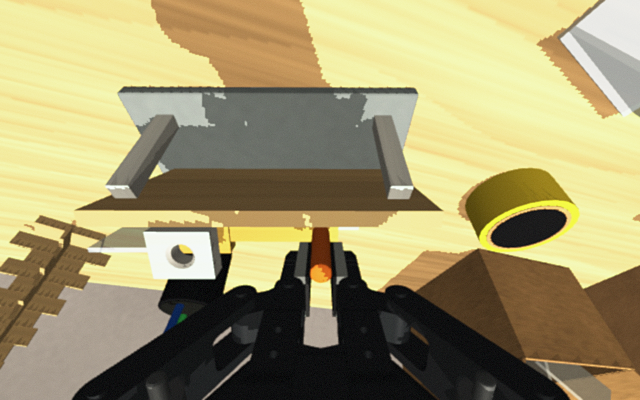

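Emit:
{"op": "play_rows", "data": {
  "series": "0 0 -0.2 0.15 0 0 0;0 0 -0.2 0 0 0 0;0 0 0 0 0 0 0;0 0 0 0 0 0 0"
}}

```text
clock: 4.8
tcp_pos: [0.5287, 0.194, 0.1445]
orientation: [0.257, -0.141, 0.955, 0.041]
wrist_force: [-6.4, 10.9, 5.2]
finger_gap: 0.0104
```

```bash
python3 - <<'E'
from h import *
s=get_state(); print(s['clock'],s['finger_gap'],RF.T@s['wrist_force'])
print(RF.T@(s['tcp_pos']-P))
E
```

```text
4.8 0.010440530786660242 [5.02584406e-03 1.22692371e+01 6.02807280e+00]
[0.00228345 0.08069002 0.1423963 ]
```

Emit:
{"op": "play_rows", "data": {
  "series": "0 0 0.35 0 0 0 0;0 0 0 0 0 0 0;45 0 0 0 0 0 0;45 0 0 0 0 0 0;45 0 0 0 0 0 0;45 0 0 -2 0 0 0;45 0 0 -3 0 0 0;45 0 0 -4 0 0 0;45 0 -4 -2 0 0 0;45 0 -4 0 0 0 0;45 0 0 0 0 0 0"
}}

```text
clock: 6.18
tcp_pos: [0.5, 0.0994, 0.2399]
orientation: [0.258, -0.137, 0.956, 0.037]
wrist_force: [0.1, 1.1, 0.1]
finger_gap: 0.0386
```

```bash
python3 - <<'E'
from h import *
im,c=snap('wrist','w4.png'); s=get_state(); print(s['clock'],s['finger_gap'],RF.T@s['wrist_force'])
print(RF.T@(s['tcp_pos']-P))
for n,q in dict(htop=(0,.08,.145),kt=(0,0,.127),mid=(0,0,.097),low=(0,0,.067)).items(): print(n,proj(c,P+RF@q))
a,_=snap('top','t4.png')
b=cv2.imread('pics/t4.png');cv2.imwrite('pics/c5.png',cv2.resize(b[175:245,240:335],None,fx=8,fy=8,interpolation=cv2.INTER_CUBIC))
E
```

```text
6.225 0.03820306701130859 [-0.48931245 -0.08891225  0.04191346]
[ 0.00222805 -0.00047333  0.25186637]
htop [414.97948628 200.25869331]
kt [324.16033845 194.46264439]
mid [323.81765927 185.88979881]
low [323.53622658 178.84916403]
```

View pics/w4.png

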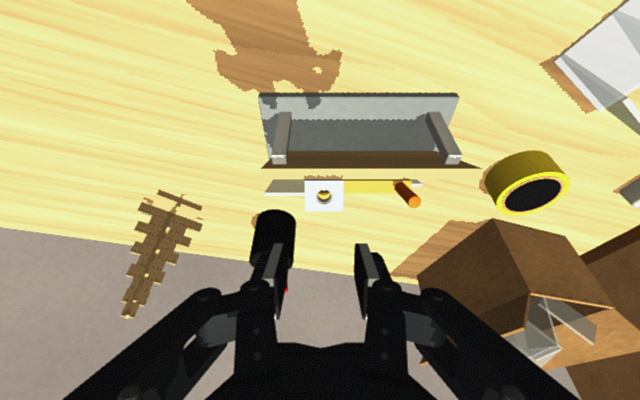

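View pics/c5.png

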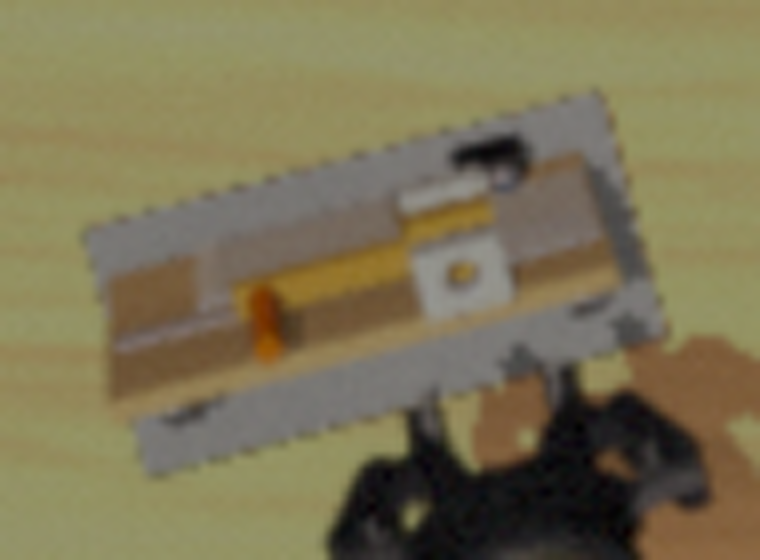

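The leaf is home: the brass is visible under the top hole at (324,196). I'll take one closer look to refine the hole axis.

Emit:
{"op": "play_rows", "data": {
  "series": "45 0 0 3 0 0 0;45 0 0 3 0 0 0;45 0 0 2.2 0 0 0;45 0 0 0 0 0 0;45 0 0 0 0 0 0"
}}

```text
clock: 6.9
tcp_pos: [0.538, 0.1144, 0.1685]
orientation: [0.257, -0.14, 0.956, 0.038]
wrist_force: [1.4, 0.1, 0.3]
finger_gap: 0.0382
```

```bash
python3 - <<'E'
from h import *
im,c=snap('wrist','w5.png'); s=get_state(); print(s['clock'],RF.T@(s['tcp_pos']-P))
import json; json.dump({k:np.ravel(v).tolist() for k,v in c.items()},open('c5.json','w'))
for n,q in dict(kt=(0,0,.127),mid=(0,0,.097),c1=(-.015,-.018,.127),c2=(.015,-.018,.127),c3=(.015,.018,.127),c4=(-.015,.018,.127)).items(): print(n,proj(c,P+RF@q))
b=cv2.imread('pics/w5.png');cv2.imwrite('pics/w5c.png',cv2.resize(b[170:270,270:380],None,fx=6,fy=6,interpolation=cv2.INTER_CUBIC))
E
```

```text
6.95 [0.0028624  0.00144542 0.17041471]
kt [320.10188979 232.34833894]
mid [320.02897997 215.61171682]
c1 [292.28989372 211.23807637]
c2 [293.6816254  252.41086522]
c3 [346.48502947 252.3740503 ]
c4 [347.91977714 211.22451188]
```

View pics/w5c.png

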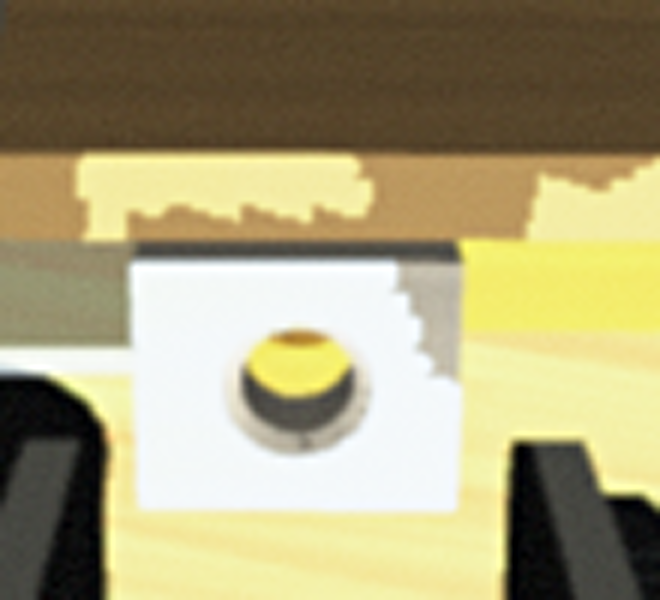

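```bash
cat >> h.py <<'E'
P=P+RF@[.0015,-.0004,0]
a=np.radians(-8.7); ROTR=np.stack([[-np.sin(a)*-1*-1,np.cos(a)*1,0],[np.cos(a),np.sin(a),0],[0,0,-1.]],1)
ROTR[:,0]=np.cross(ROTR[:,1],ROTR[:,2])
ROTI=np.stack([RF[:,1],RF[:,0],-RF[:,2]],1)
E
python3 - <<'E'
from h import *
print(np.linalg.det(ROTR),np.linalg.det(ROTI),ROTR)
R0,P0=cur()
P1=P0+R0@[0,0,-.06]
rel(ROTR,np.array([.479,-.287,.24]),12,R0,P1)
E
```

```text
1.0 0.9999999999999999 [[ 0.15126082  0.98849389  0.        ]
 [ 0.98849389 -0.15126082  0.        ]
 [ 0.          0.         -1.        ]]
total t cm [ 11.25 -36.74  -8.77] w deg [ 30.24  19.1  112.22]
row [-2.13 -3.25  0.13] [2.52 1.59 9.35]
[[0.537, 0.08, 0.23], [0.56, 0.05, 0.238], [0.579, 0.016, 0.244], [0.591, -0.021, 0.248], [0.598, -0.059, 0.25], [0.599, -0.098, 0.251], [0.593, -0.136, 0.25], [0.581, -0.173, 0.249], [0.563, -0.208, 0.247], [0.539, -0.239, 0.244], [0.511, -0.265, 0.242], [0.479, -0.287, 0.24]]
```

Emit:
{"op": "play_rows", "data": {
  "series": "50 0 0 -3 0 0 0;50 0 0 -3 0 0 0"
}}

```text
clock: 7.2
tcp_pos: [0.509, 0.105, 0.2216]
orientation: [0.257, -0.139, 0.956, 0.038]
wrist_force: [0.9, 0.3, 0.5]
finger_gap: 0.0428
```

Emit:
{"op": "play_rows", "data": {
  "series": "50 -2.13 -3.25 0.13 2.52 1.59 9.35;50 -2.13 -3.25 0.13 2.52 1.59 9.35;50 -2.13 -3.25 0.13 2.52 1.59 9.35;50 -2.13 -3.25 0.13 2.52 1.59 9.35;50 -2.13 -3.25 0.13 2.52 1.59 9.35;50 -2.13 -3.25 0.13 2.52 1.59 9.35;50 -2.13 -3.25 0.13 2.52 1.59 9.35;50 -2.13 -3.25 0.13 2.52 1.59 9.35;50 -2.13 -3.25 0.13 2.52 1.59 9.35;50 -2.13 -3.25 0.13 2.52 1.59 9.35;50 -2.13 -3.25 0.13 2.52 1.59 9.35;50 -2.13 -3.25 0.13 2.52 1.59 9.35"
}}

```text
clock: 8.7
tcp_pos: [0.4789, -0.2886, 0.2404]
orientation: [0.0, 0.761, 0.649, -0.0]
wrist_force: [0.2, -0.1, -0.4]
finger_gap: 0.0425
```

Emit:
{"op": "play_rows", "data": {
  "series": "50 0 0 0 0 0 0;50 0 0 0 0 0 0"
}}

```text
clock: 8.95
tcp_pos: [0.4798, -0.2876, 0.2401]
orientation: [0.001, 0.759, 0.652, 0.0]
wrist_force: [0.4, 0.7, -0.1]
finger_gap: 0.0427
```

```bash
python3 - <<'E'
from h import *
im,c=snap('wrist','w6.png'); s=get_state(); print(s['clock'],s['tcp_pos'])
rel(ROTR,np.array([.479,-.287,.20]),2)
print(proj(c,[.479,-.287,.149]),proj(c,[.479,-.287,.045]))
E
```

```text
9.0 [ 0.47998478 -0.28724067  0.24000199]
total t cm [ 0.01 -0.11  4.  ] w deg [0.08 0.06 0.05]
row [ 0.01 -0.05  2.  ] [0.04 0.03 0.03]
[[0.479, -0.287, 0.22], [0.479, -0.287, 0.2]]
[317.7953926  209.24468903] [318.45693253 178.87777665]
```

View pics/w6.png

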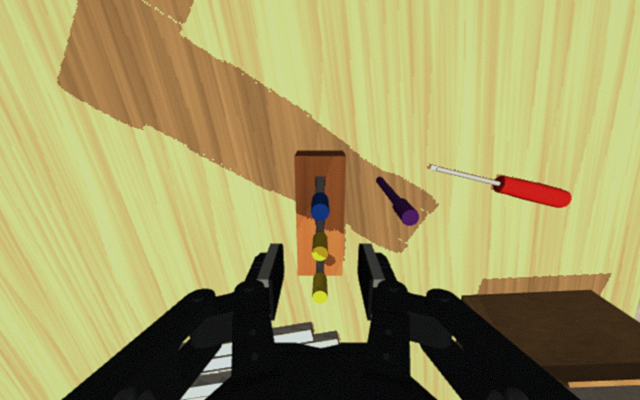

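Candidates in the wrist view: blue head (320,210) in the rack, yellow heads at (320,252) and (320,296), and the purple decoy (409,216) outside the rack. Blue is the one, and it lies within 2 mm of my estimate. Descending.

Emit:
{"op": "play_rows", "data": {
  "series": "50 -0.17 0 3 0 0 0;50 0 0 3 0 0 0;50 0 0 2.5 0 0 0;50 0 0 1.5 0 0 0;50 0 0 0.8 0 0 0;50 0 0 0 0 0 0;50 0 0 0 0 0 0"
}}

```text
clock: 9.88
tcp_pos: [0.4796, -0.2897, 0.1321]
orientation: [0.001, 0.759, 0.651, -0.0]
wrist_force: [-0.4, -0.3, -0.1]
finger_gap: 0.043
```

```bash
python3 - <<'E'
from h import *
im,c=snap('wrist','w7.png'); s=get_state(); print(s['clock'],s['tcp_pos'],s['wrist_force'])
print(proj(c,s['tcp_pos']+[0,0,.017]))
E
```

```text
9.925 [ 0.47963652 -0.28974583  0.13215795] [-0.2984243   0.04534973 -0.14781311]
[317.92983185 291.79282986]
```

View pics/w7.png

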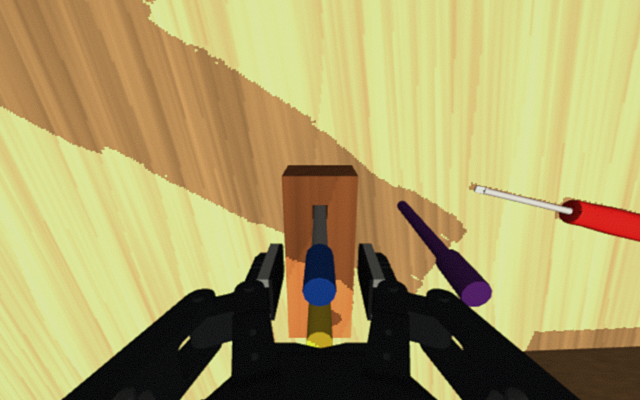

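The head is centred between the pads, top at (320,292). Gripping and lifting.

Emit:
{"op": "play_rows", "data": {
  "series": "0 0 0 0 0 0 0;0 0 0 0 0 0 0;0 0 0 0 0 0 0;0 0 0 0 0 0 0;0 0 0 -1 0 0 0;0 0 0 -1.5 0 0 0;0 0 0 -3 0 0 0;0 0 0 -4 0 0 0;0 0 0 -4 0 0 0;0 0 0 -4 0 0 0;0 0 0 0 0 0 0;0 0 0 0 0 0 0",
  "newtons": 60
}}

```text
clock: 11.42
tcp_pos: [0.479, -0.2891, 0.3061]
orientation: [-0.0, 0.759, 0.651, -0.0]
wrist_force: [0.4, 0.4, -1.9]
finger_gap: 0.0147
```

```bash
python3 - <<'E'
from h import *
im,c=snap('wrist','w8.png'); s=get_state(); print(s['clock'],s['tcp_pos'],s['wrist_force'],s['finger_gap'])
R0,P0=cur()
for d in (-.017,0,.017,.122): print(proj(c,P0+R0@[0,0,d]))
b=cv2.imread('pics/w8.png');cv2.imwrite('pics/w8c.png',cv2.resize(b[160:330,255:385],None,fx=3.5,fy=3.5,interpolation=cv2.INTER_CUBIC))
# target pose above hole: tcp on axis, tip 30 mm above mouth -> head centre z=.127+.03+.122
rel(ROTI,P+RF@[0,0,.279],12)
E
```

```text
11.475 [ 0.47871033 -0.28891635  0.30532139] [-1.22744    0.527713  -1.1271624] 0.014392328605400077
[317.35045472 290.24511404]
[317.65511089 269.89692938]
[317.89848968 253.64150079]
[318.73249081 197.9380206 ]
total t cm [38.21 -5.17  4.32] w deg [-29.61   6.57 -24.71]
row [3.22 0.11 0.47] [-2.47  0.55 -2.06]
[[0.485, -0.257, 0.301], [0.49, -0.225, 0.296], [0.494, -0.193, 0.292], [0.497, -0.161, 0.289], [0.499, -0.129, 0.285], [0.5, -0.097, 0.282], [0.5, -0.064, 0.278], [0.499, -0.032, 0.275], [0.498, 0.0, 0.272], [0.495, 0.033, 0.269], [0.491, 0.065, 0.266], [0.486, 0.097, 0.262]]
```

View pics/w8c.png

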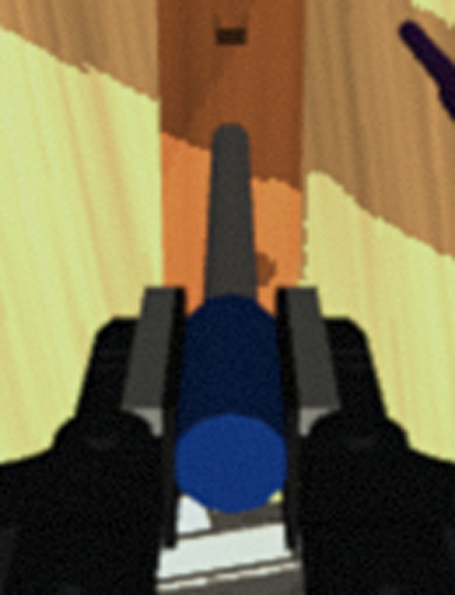

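The pin is held straight: tip at image (321,195), head top at (321,292). Carrying it to above the top knuckle.

Emit:
{"op": "play_rows", "data": {
  "series": "0 3.22 0.11 0.47 -2.47 0.55 -2.06;0 3.22 0.11 0.47 -2.47 0.55 -2.06;0 3.22 0.11 0.47 -2.47 0.55 -2.06;0 3.22 0.11 0.47 -2.47 0.55 -2.06;0 3.22 0.11 0.47 -2.47 0.55 -2.06;0 3.22 0.11 0.47 -2.47 0.55 -2.06;0 3.22 0.11 0.47 -2.47 0.55 -2.06;0 3.22 0.11 0.47 -2.47 0.55 -2.06;0 3.22 0.11 0.47 -2.47 0.55 -2.06;0 3.22 0.11 0.47 -2.47 0.55 -2.06;0 3.22 0.11 0.47 -2.47 0.55 -2.06;0 3.22 0.11 0.47 -2.47 0.55 -2.06"
}}

```text
clock: 12.98
tcp_pos: [0.4841, 0.0977, 0.2603]
orientation: [0.155, 0.577, 0.775, 0.207]
wrist_force: [-0.1, 0.8, -1.9]
finger_gap: 0.0145
```

Emit:
{"op": "play_rows", "data": {
  "series": "0 0 0 0 0 0 0;0 0 0 0 0 0 0;0 0 0 0 0 0 0"
}}

```text
clock: 13.35
tcp_pos: [0.4861, 0.0959, 0.2623]
orientation: [0.156, 0.578, 0.774, 0.207]
wrist_force: [0.5, -1.1, -0.6]
finger_gap: 0.0143
```

```bash
python3 - <<'E'
from h import *
R0,P0=cur()
im,c=snap('wrist','w9.png'); s=get_state(); print(s['clock'],RF.T@(s['tcp_pos']-P),s['finger_gap'])
rel(ROTI,P+RF@[0,0,.279],1)
print('tip',proj(c,P0+R0@[0,0,.122]),'headtop',proj(c,P0+R0@[0,0,-.017]))
for n,q in dict(kt=(0,0,.127),c1=(-.015,-.018,.127),c2=(.015,-.018,.127),c3=(.015,.018,.127),c4=(-.015,.018,.127)).items(): print(n,proj(c,P+RF@q))
for n in ['scene','top']:
    snap(n,n+'9.png')
b=cv2.imread('pics/w9.png');cv2.imwrite('pics/w9c.png',cv2.resize(b[130:310,240:400],None,fx=3.3,fy=3.3,interpolation=cv2.INTER_CUBIC))
b=cv2.imread('pics/scene9.png');cv2.imwrite('pics/s9c.png',cv2.resize(b[120:245,290:400],None,fx=4.8,fy=4.8,interpolation=cv2.INTER_CUBIC))
E
```

```text
13.4 [ 2.72652384e-04 -8.77245771e-04  2.78857324e-01] 0.014448187829867842
total t cm [ 0.09 -0.03 -0.01] w deg [ 0.07  0.09 -0.02]
row [ 0.09 -0.03 -0.01] [ 0.07  0.09 -0.02]
[[0.486, 0.097, 0.262]]
tip [319.44891646 198.25268748] headtop [318.55804865 291.46974541]
kt [319.22330918 188.43937876]
c1 [305.0887029  204.80563121]
c2 [333.41749335 204.78127248]
c3 [333.93090186 171.40967381]
c4 [304.45020029 171.43096372]
```

View pics/w9c.png

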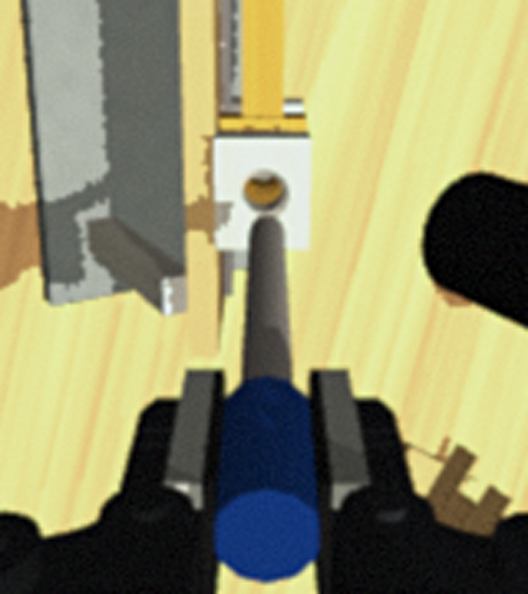

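View pics/s9c.png

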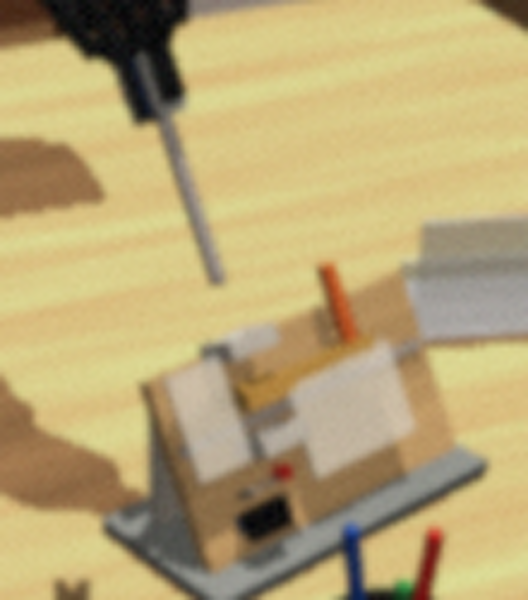

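Emit:
{"op": "play_rows", "data": {
  "series": "0 0.13 0 1 0 0 0;0 0 0 1 0 0 0;0 0 0 0.4 0 0 0;0 0 0 0 0 0 0;0 0 0 0 0 0 0"
}}

```text
clock: 14.12
tcp_pos: [0.4969, 0.1013, 0.2417]
orientation: [0.156, 0.577, 0.774, 0.208]
wrist_force: [0.3, -0.0, -1.5]
finger_gap: 0.0149
```

```bash
python3 - <<'E'
from h import *
R0,P0=cur()
im,c=snap('wrist','w10.png'); s=get_state(); print(s['clock'],RF.T@(s['tcp_pos']-P),RF.T@s['wrist_force'])
print('tip',proj(c,P0+R0@[0,0,.122]),proj(c,P0+R0@[0,0,.117]),'headtop',proj(c,P0+R0@[0,0,-.017]))
for n,q in dict(kt=(0,0,.127)).items(): print(n,proj(c,P+RF@q))
print('bottom of axis at mouth', proj(c,P0+R0@[0,0,(RF.T@(P0-P))[2]-.127]))
for n in ['scene','top']:
    snap(n,n+'10.png')
b=cv2.imread('pics/w10.png');cv2.imwrite('pics/w10c.png',cv2.resize(b[150:250,270:370],None,fx=6,fy=6,interpolation=cv2.INTER_CUBIC))
b=cv2.imread('pics/scene10.png');cv2.imwrite('pics/s10c.png',cv2.resize(b[150:230,310:390],None,fx=7,fy=7,interpolation=cv2.INTER_CUBIC))
E
```

```text
14.175 [0.00030999 0.00132094 0.25511988] [ 0.22179168  0.63293216 -1.56488826]
tip [319.44474001 198.26251233] [319.42868848 199.93795057] headtop [318.55163483 291.48364069]
kt [319.04823522 197.57491751]
bottom of axis at mouth [319.46326503 196.32889555]
```

View pics/w10c.png

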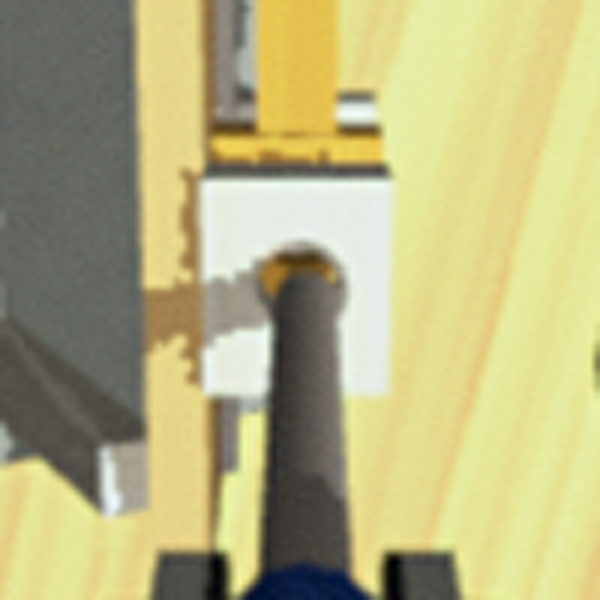

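View pics/s10c.png

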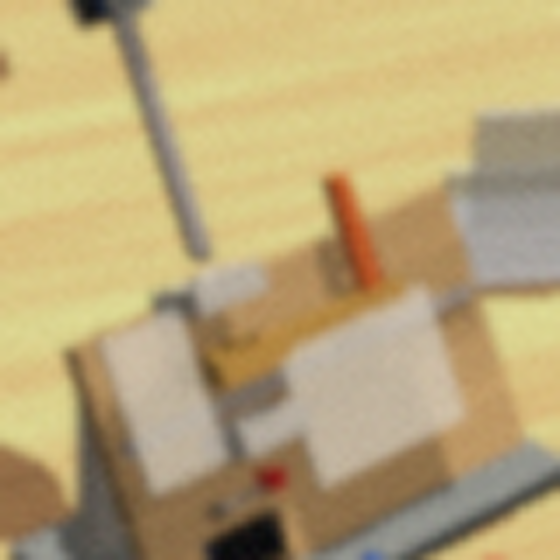

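The tip is about 1 mm too far in +y relative to the hole (hole (320.3,197.7), pin axis row 196.3). I'll correct it and start inserting.

Emit:
{"op": "play_rows", "data": {
  "series": "0 -0.11 -0.04 0 0 0 0;0 0 0 0.5 0 0 0;0 0 0 0.5 0 0 0;0 0 0 0.5 0 0 0;0 0 0 0.5 0 0 0;0 0 0 0.5 0 0 0;0 0 0 0.5 0 0 0;0 0 0 0 0 0 0"
}}

```text
clock: 15.28
tcp_pos: [0.5111, 0.1045, 0.2148]
orientation: [0.155, 0.577, 0.774, 0.207]
wrist_force: [0.0, -0.3, -0.8]
finger_gap: 0.0143
```

```bash
cat > st.py <<'E'
from h import *
import sys
R0,P0=cur()
im,c=snap('wrist',sys.argv[1]+'.png'); s=get_state(); print(s['clock'],RF.T@(s['tcp_pos']-P),RF.T@s['wrist_force'],s['ft_torque'],s['finger_gap'])
rel(ROTI,P+RF@[0,0,.2],1)
print('tip',proj(c,P0+R0@[0,0,.122]),'headtop',proj(c,P0+R0@[0,0,-.017]))
b=cv2.imread(f'pics/{sys.argv[1]}.png');cv2.imwrite(f'pics/{sys.argv[1]}c.png',cv2.resize(b[150:320,250:390],None,fx=3.5,fy=3.5,interpolation=cv2.INTER_CUBIC))
E
python3 st.py w11
```

```text
15.325 [-0.00052153  0.00029329  0.22472993] [ 0.12128572  0.1093468  -0.43309761] [-0.20600472  0.52362366  0.02724025] 0.014887253884107356
total t cm [-0.03  0.05  2.47] w deg [0.06 0.03 0.05]
row [-0.03  0.05  2.47] [0.06 0.03 0.05]
[[0.524, 0.108, 0.194]]
tip [319.43330092 198.25184458] headtop [318.52872356 291.46116766]
```

View pics/w11c.png

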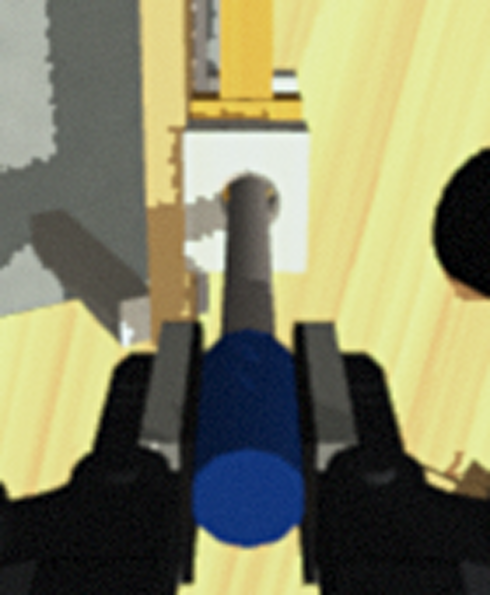

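The tip is 25 mm into the top hole with almost no force. Continuing with a small centring correction.

Emit:
{"op": "play_rows", "data": {
  "series": "0 -0.05 0.05 0.3 0 0 0;0 0 0 0.5 0 0 0;0 0 0 0.5 0 0 0;0 0 0 0.5 0 0 0;0 0 0 0.5 0 0 0;0 0 0 0.5 0 0 0;0 0 0 0 0 0 0"
}}

```text
clock: 16.2
tcp_pos: [0.5251, 0.1081, 0.1909]
orientation: [0.155, 0.577, 0.774, 0.208]
wrist_force: [-0.4, -0.6, -1.5]
finger_gap: 0.0141
```

```bash
python3 st.py w12
```

```text
16.25 [ 3.57363836e-05 -2.44349183e-04  1.96713680e-01] [-0.7255949   0.54020479 -1.35070284] [-0.11273193  0.57114301  0.00434344] 0.014354406184363183
total t cm [ 0.02 -0.   -0.33] w deg [0.06 0.03 0.05]
row [ 0.02 -0.   -0.33] [0.06 0.03 0.05]
[[0.524, 0.108, 0.194]]
tip [319.47841764 198.26329241] headtop [318.60701231 291.49106766]
```

View pics/w12c.png

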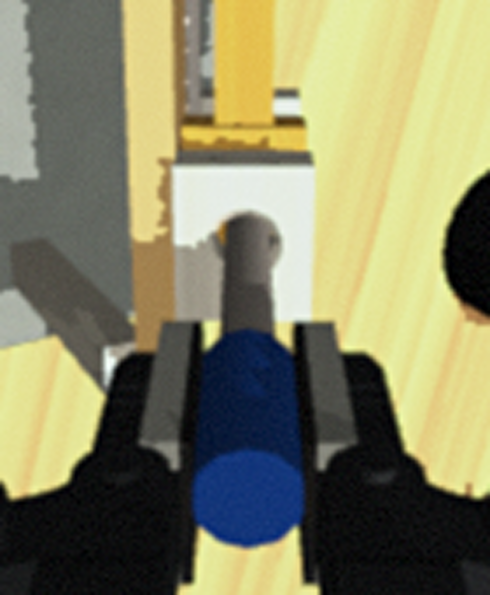

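Emit:
{"op": "play_rows", "data": {
  "series": "0 0 0 0.5 0 0 0;0 0 0 0.5 0 0 0;0 0 0 0.5 0 0 0;0 0 0 0.5 0 0 0;0 0 0 0.3 0 0 0;0 0 0 0 0 0 0;0 0 0 0 0 0 0"
}}

```text
clock: 17.12
tcp_pos: [0.5364, 0.1113, 0.1716]
orientation: [0.156, 0.577, 0.774, 0.208]
wrist_force: [1.1, 0.5, -1.4]
finger_gap: 0.0144
```

```bash
python3 - <<'E'
from h import *
for i in range(6):
    cams.read_camera('top'); s=get_state(); print(s['clock'],RF.T@(s['tcp_pos']-P),RF.T@s['wrist_force'])
E
python3 st.py w13
```

```text
17.175 [ 0.00043121 -0.00036199  0.17404513] [-0.78201465  0.33507986 -1.01365746]
17.225 [ 0.00044205 -0.00035623  0.17408157] [-1.22714824 -0.51493319 -1.18242852]
17.275 [ 0.00043904 -0.00038592  0.17410249] [-0.75200117 -0.67911631 -0.55835303]
17.325 [ 0.00041868 -0.00036113  0.17409241] [ 0.32762706  0.5169716  -1.27847625]
17.375 [ 0.00047023 -0.00038888  0.17411378] [-0.66213237 -0.50928475 -0.37901887]
17.425 [ 0.00043467 -0.0003777   0.17408066] [-0.64970713 -0.5267702  -1.35852725]
17.475 [ 0.00039476 -0.00037284  0.17405696] [-1.0122681   0.35424562 -0.48456313] [-0.19384593  0.53240181 -0.01180612] 0.014831592163123903
total t cm [ 0.04 -0.03 -2.59] w deg [0.1  0.05 0.05]
row [ 0.04 -0.03 -2.59] [0.1  0.05 0.05]
[[0.524, 0.108, 0.194]]
tip [319.47321317 198.2698931 ] headtop [318.60187315 291.49828114]
```

View pics/w13c.png

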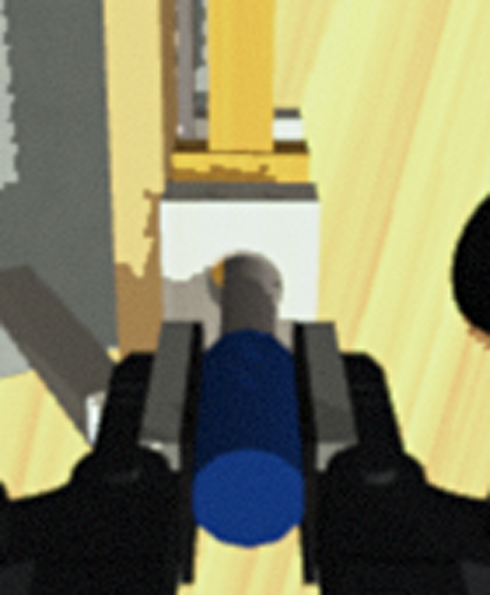

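Inside the bottom knuckle region, about 7 mm above the roller, baseline axial force about −0.9 N. Approaching contact gently.

Emit:
{"op": "play_rows", "data": {
  "series": "0 0 0 0.2 0 0 0;0 0 0 0.2 0 0 0;0 0 0 0.1 0 0 0;0 0 0 0 0 0 0;0 0 0 0 0 0 0"
}}

```text
clock: 18.1
tcp_pos: [0.5388, 0.112, 0.1672]
orientation: [0.156, 0.577, 0.774, 0.208]
wrist_force: [-0.1, -0.1, -0.5]
finger_gap: 0.0143
```

```bash
cat > fz.py <<'E'
from h import *
F=[];Z=[]
for i in range(6):
    cams.read_camera('top'); s=get_state(); F.append(RF.T@s['wrist_force']);Z.append(RF.T@(s['tcp_pos']-P))
print(s['clock'],'pos mm',np.mean(Z,0)*1000,'F',np.mean(F,0),np.std(F,0))
E
python3 fz.py
```

```text
18.4 pos mm [  0.34198413  -0.34476531 168.98296341] F [-0.55596732 -0.00478022 -1.15238495] [0.53901183 0.5405984  0.51077619]
```

Emit:
{"op": "play_rows", "data": {
  "series": "0 0 0 0.1 0 0 0;0 0 0 0.1 0 0 0;0 0 0 0.1 0 0 0;0 0 0 0 0 0 0;0 0 0 0 0 0 0"
}}

```text
clock: 19.02
tcp_pos: [0.5402, 0.1124, 0.1647]
orientation: [0.156, 0.577, 0.774, 0.208]
wrist_force: [-1.6, -0.3, 0.9]
finger_gap: 0.0147
```

```bash
python3 fz.py
```

```text
19.325 pos mm [  0.34560623  -0.34313476 166.00550113] F [-0.73068876  0.2851824   1.0700326 ] [0.58015307 0.39595832 0.45487757]
```

Contact: the axial force rose by 2.2 N, which is the lever's starting force. Pressing on in small steps.

Emit:
{"op": "play_rows", "data": {
  "series": "0 0 0 0.1 0 0 0;0 0 0 0.1 0 0 0;0 0 0 0.1 0 0 0;0 0 0 0 0 0 0;0 0 0 0 0 0 0"
}}

```text
clock: 19.95
tcp_pos: [0.5416, 0.1129, 0.162]
orientation: [0.156, 0.577, 0.774, 0.208]
wrist_force: [-2.2, 0.6, 1.3]
finger_gap: 0.0146
```

```bash
python3 fz.py
```

```text
20.25 pos mm [  0.34319905  -0.30237619 162.9824882 ] F [-0.74716952  0.87848434  2.38080888] [0.27379553 0.71092687 0.3187036 ]
```

Emit:
{"op": "play_rows", "data": {
  "series": "0 0 0 0.1 0 0 0;0 0 0 0.1 0 0 0;0 0 0 0.07 0 0 0;0 0 0 0 0 0 0;0 0 0 0 0 0 0"
}}

```text
clock: 20.88
tcp_pos: [0.5429, 0.1132, 0.1597]
orientation: [0.156, 0.577, 0.774, 0.208]
wrist_force: [-2.5, 1.0, 3.7]
finger_gap: 0.0147
```

```bash
python3 fz.py; python3 st.py w14; python3 - <<'E'
from h import *
im,c=snap('scene','s14.png'); b=cv2.imread('pics/s14.png');cv2.imwrite('pics/s14c.png',cv2.resize(b[150:230,310:390],None,fx=7,fy=7,interpolation=cv2.INTER_CUBIC))
E
```

```text
21.175 pos mm [  0.34968216  -0.33133616 160.27246746] F [-0.50733088  1.32763051  3.37255122] [0.33496287 0.22496743 0.24276754]
21.225 [ 0.00031414 -0.0003377   0.16026777] [-0.98490058  1.53547008  3.41762227] [0.14690482 0.70374692 0.21597069] 0.014524644773360367
total t cm [ 0.03 -0.03 -3.97] w deg [0.09 0.04 0.05]
row [ 0.03 -0.03 -3.97] [0.09 0.04 0.05]
[[0.524, 0.108, 0.194]]
tip [319.44250636 198.25231827] headtop [318.54677547 291.45759719]
```

View pics/w14c.png

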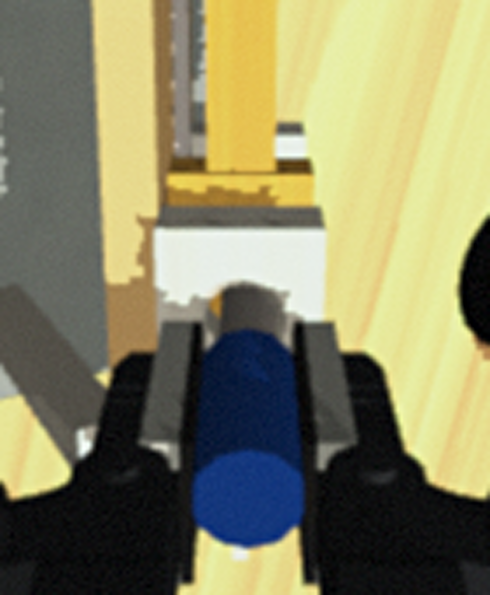

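View pics/s14c.png

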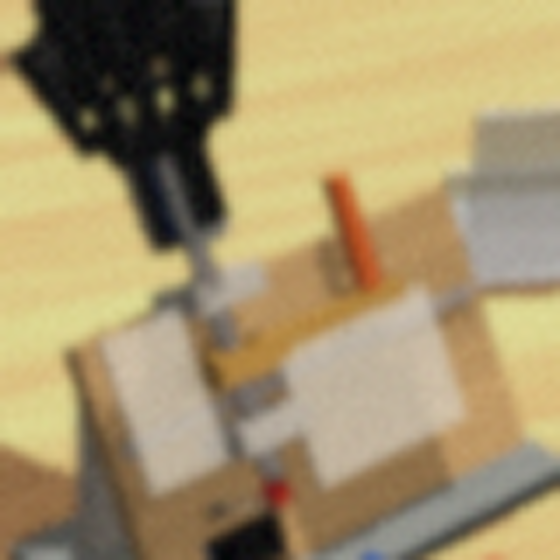

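```bash
python3 - <<'E'
from h import *
def ctr(f):
    b=cv2.imread(f).astype(float)[205:232,335:362]; B,G,r=b[...,0],b[...,1],b[...,2]
    w=np.clip(r-np.maximum(G,B)-45,0,None); w[:, :3]=0
    ys,xs=np.mgrid[205:232,335:362]; print(f,(w*xs).sum()/w.sum(),(w*ys).sum()/w.sum(),w.sum())
    return np.array([(w*xs).sum(),(w*ys).sum()])/w.sum()
a=ctr('pics/scene9.png');a2=ctr('pics/scene10.png');b=ctr('pics/s14.png')
c=cams.get_calibration('scene'); d=proj(c,P+RF@[0,0,.040])-proj(c,P+RF@[0,0,.030]); print(d,(b-a)@d/(d@d)*10,(b-a2)@d/(d@d)*10)
E
```

```text
pics/scene9.png 348.7421052631579 217.78157894736842 380.0
pics/scene10.png 348.80829015544043 217.77720207253887 386.0
pics/s14.png 349.4744897959184 220.07397959183675 392.0
[-1.09424814 -3.26739903] -6.983412562113846 -6.934460864647598
```

The force model gives about 5.6 mm and the roller's shift in the scene view about 7 mm. Both are past the 4.5 mm click and under the 9.7 mm limit, so I'll ease up, release and retreat.

Emit:
{"op": "play_rows", "data": {
  "series": "0 0 0 -0.2 0 0 0;0 0 0 -0.2 0 0 0;0 0 0 -0.1 0 0 0;0 0 0 0 0 0 0;40 0 0 0 0 0 0;40 0 0 0 0 0 0;40 0 0 0 0 0 0;40 0 0 0 0 0 0;40 0 0 -1 0 0 0;40 0 0 -2 0 0 0;40 0 0 -3 0 0 0;40 0 0 -4 0 0 0"
}}

```text
clock: 22.78
tcp_pos: [0.4913, 0.0982, 0.2512]
orientation: [0.155, 0.577, 0.774, 0.207]
wrist_force: [0.5, -0.4, -0.9]
finger_gap: 0.0341
```

Emit:
{"op": "play_rows", "data": {
  "series": "40 0 0 -2 0 0 0;40 0 0 0 0 0 0;40 0 0 0 0 0 0;40 0 0 0 0 0 0"
}}

```text
clock: 23.28
tcp_pos: [0.4824, 0.0956, 0.2665]
orientation: [0.155, 0.578, 0.774, 0.207]
wrist_force: [-0.5, 0.2, 0.3]
finger_gap: 0.034
```

```bash
python3 - <<'E'
from h import *
s=get_state(); print(s['clock'],s['wrist_force'],s['finger_gap'])
im,c=snap('wrist','w15.png'); snap('scene','s15.png'); t,ct=snap('top','t15.png')
b=cv2.imread('pics/s15.png');x=cv2.resize(b[150:230,310:390],None,fx=5,fy=5,interpolation=cv2.INTER_CUBIC)
b2=cv2.imread('pics/w15.png');y=cv2.resize(b2[150:250,270:370],None,fx=4,fy=4,interpolation=cv2.INTER_CUBIC)
cv2.imwrite('pics/m15.png',np.hstack([x,y]))
w=b.astype(float)[205:232,335:362]; w=np.clip(w[...,2]-np.maximum(w[...,0],w[...,1])-45,0,None); ys,xs=np.mgrid[205:232,335:362]; print('roller',(w*xs).sum()/w.sum(),(w*ys).sum()/w.sum())
for nm,z in (('rest head top',.189),): print(nm,proj(c,P+RF@[0,0,z]),proj(ct,P+RF@[0,0,z]))
E
```

```text
23.275 [-0.48491183  0.18145378  0.33350501] 0.03395095718525873
roller 348.8048780487805 217.86449864498644
rest head top [320.41825968 207.94807612] [299.68563175 217.54542148]
```

View pics/m15.png

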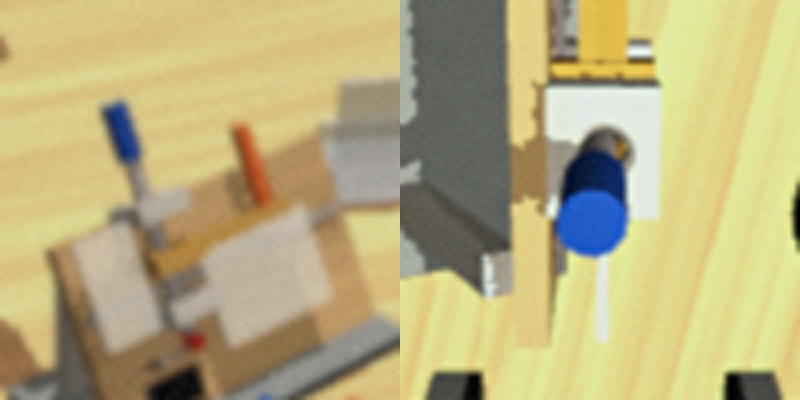

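View pics/t15.png

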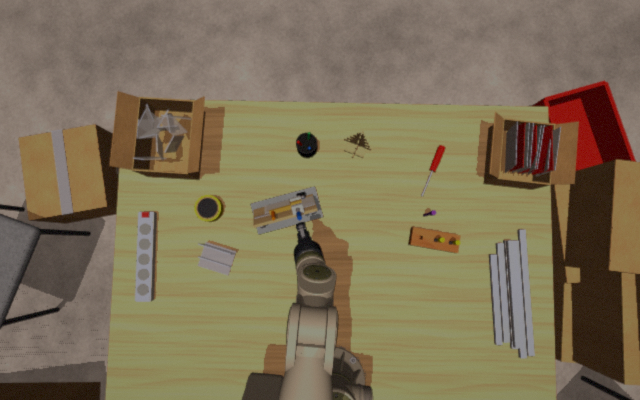

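```bash
python3 -c "
from workcell import workorder
print(workorder.hand_in())"
```

```text
the job is handed in; nothing more can be done
None
```

I slid the leaf home, threaded the blue-headed pin through all three knuckles, pressed the switch past its click, and handed the job in at about 23 s. No verdict was reported.

- **Leaf:** I slid it by the orange handle until it met its stop, with about 12 N of push and no further movement. The brass knuckle's hole showed in line under the top one.
- **Press:** The axial force rose by about 4.4 N. The force and travel readings put the roller about 5.5–6 mm down, and its shift in the scene picture gave about 7 mm. The two differ by about a millimetre, but both lie between the 4.5 mm click and the 9.7 mm limit. I had no direct reading of the click itself.
- **Release:** I eased up 5 mm, let go and backed the gripper off to about 10 cm above where I let go. The wrist force read about zero, so the robot touches nothing.
- **Last pictures:**
  - The pin stands through the three knuckles, leaning slightly within the hole clearance.
  - The roller is back within 0.1 px of its released position.
  - The yellow pins and the other items look undisturbed in the top view. I judged that by eye and did not measure it.

One check disagreed on the way: wrist-camera and handle-contact estimates of the hole's sideways position differed by up to about 2.5 mm. I settled it by lining up the pin tip with the hole directly in the wrist picture.

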